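# Turn the colour tray over against the fence and fill it with pigment

### The arm

A 7-joint arm with a two-finger parallel gripper is mounted at the origin on the work surface. World frame = base frame: x ahead of the robot, y to its left, z up, the work surface at z = 0. Lengths are in mm, angles in rad, forces in N, time in s.
With the tool pointing down it reaches from about 375 to 925 mm from the base axis. Payload 3.1 kg.
Tool frame: the origin (TCP) lies at the very end of the fingers, on their centre line; the grasp point (between the pads) lies 19 mm behind it; z points along the fingers, y is the line along which they close (so a half turn about z gives the same grasp; the last joint's range is limited). The gripper opens to 85 mm and grips with 20 to 120 N. Pads are 22 mm wide; open, the fingers measure 114 mm over their backs; the gripper's body (76 mm by 85 mm) begins 54 mm behind the grasp point. The pads swing forward as they close: fully open they stand 13 mm farther back than shut.
Start: joints at [1.146, 0.383, 0.044, 1.598, -0.018, 1.161, -0.05], TCP at [208.679, -615.593, 196.169] pointing down, gripper open.
Joint ranges: [-2.61, 2.61], [-0.41, 2.15], [-1.48, 1.57], [0, 2.5], [-1.57, 4.71], [0.05, 1.97], [-2.85, 2.85]. Speed limits (rad/s): [2.79, 2.79, 3.14, 3.14, 3.14, 3.14, 3.14].

### API

Orientations are given as a rotation vector (axis times angle).
In Python, from rig import r gives the robot as it stands. The module is installed in compiled form; this text tells all that it offers.
- The arm moves only by the tool drive_tool, never from a script. Its argument "moves" is text: rows parted by semicolons, each of 7 numbers parted by spaces: the finger opening in mm, from 0 to 85.4, then the shift along the world's x, y, z in mm, then the turn, a rotation vector about the world's x, y, z in degrees. A call has 1 to 20 rows; each row shifts and turns the commanded pose from where the row before left it; what a row does not reach is not made up. A row lasts 1/8 s, in which the tool goes at most 62.5 mm and 10.7 degrees, less where a joint would pass 70% of its speed; a pose out of reach is approached as far as the arm can. A call with a gripper value outside its range is refused whole. The fingers move at their own pace and stop on an object; "force" is the grip in N (left out, the last holds). Time passes only in rows, so rows that do not move let the fingers close. It gives the time, the measured TCP pose, the force, the opening and the grip force at its end, in the units of the state.
- r.get_state(): the state, without advancing time (a new reading comes with each control period).
- r.snapshot(name): name is "side" or "top" or "wrist"; returns the picture (400x640x3 uint8, red, green, blue); there is no depth.
- r.get_calibration(name): a dict with "fx", "fy", "cx", "cy" (pixels), "R" (3x3) and "t" (3): a world point X has camera coordinates R X + t. Camera axes: x right, y down, z forward; pixel columns grow to the right and rows downward; lengths in mm; the calibration is good to about 2 mm. A picture is of the moment at which its call begins: read the wrist's pose just before it. get_calibration takes no time and is no camera call; for the wrist camera it gives the pose at the moment of the call.
- r.job_done(): hands the job in; it is judged then, once.
Trained networks look in the newest picture that a camera, given by its name, has taken for a name from the list of things; names that differ only in an ending like _2 or _b are one class to them, and where a whole thing is asked for, a point or a joint stands for the part that bears it (a point fixed in the world has none). Each returns a list of dicts, best first, with "p" (0 to 1); they miss things now and then, are a little off and sometimes report something else, mostly with a low value. They report only what shows in the picture. A call takes as long as a camera call. They do not tell look-alikes from the thing itself.
- r.spot_in(name, camera): "location" ([column, row] in pixels, amid what is visible of it).
The state is a dict: "time_s": time; "joint_positions": joint angles; "joint_velocities": joint speeds; "tau": joint torques, N m; "tool_pos": TCP position; "eef_rot": TCP orientation; "contact_force": force on the tool from outside, world axes, zero at the start; "wrist_torque": the same for the moment, N m; "width": opening from 0.0 (shut) to 1.0 (fully open); "gripper_force": force on a finger pad.
Only numpy, scipy, OpenCV 4.12 (cv2) and the standard library are available. Lean on these libraries where they do the work, as an engineer would, in place of code of your own. Each camera call takes 0.05 s, during which the arm holds its last target. There are 200 camera calls.

### The job

The green colour tray is upside down: without lifting it off the table, push it up the sloping face of the wooden fence until it leans there, then tip it on over, back away from the fence, so that it lies flat on the table, right way up. Then pick up the brass tumbler, pour all six blue pigment cakes into the tray, and stand the empty tumbler upright on the table beside the tray. Leave the jar, printing blocks, brush and bowl where they are.

Things in the scene. Friction and masses are not known exactly. Their poses are not given: they have to be found in the camera images.
- tray: green plastic colour tray, 160 (its x) x 120 (its y) x 28 mm high, about 0.3 kg, walls 5 mm, base 4 mm, open on one face. Origin: centre of the rim plane (open face). z axis points from rim to base: z up = upside down (the start, origin at table height); z down = right way up (origin 28 mm above the table). Starts before the fence, x axis towards it within 0.25 rad, 10 mm or more from its foot
- fence: fixed wooden turning fence, 260 mm long (its y), sloping face of 43 degrees. Origin: on the table below its top front edge. Its level +x axis (within 0.2 rad of world +y) is the direction to push. The face rises from fence x = -86 mm at the table to x = 0, 80 mm high; an upright back fills x = 0 to 12 mm; free table behind
- fence_foot (a point): middle of the lower edge of the fence's face, on the table. A tray pushed low (near the table) and square along the fence's +x (5 to 15 N) slides its leading short rim up the face; when its trailing rim edge is at this foot it lies on the face at 43 degrees and stays, its upper edge free above the fence
- fence_top (a point): middle of the fence's top front edge, 80 mm high. The leaning tray's upper rim edge is then about 30 mm behind this (fence +x) and 109 mm high: hook it from behind. Drawn up and over to the fence's -x, along its arc, it pivots on its lower short side, stands on it (160 mm tall), and drops right way up before the fence
- cup: brass tumbler, 85 mm high, 62 mm diameter at the foot, 68 mm at the rim, wall 4 mm, 0.16 kg, standing upright on the robot's left or right (it changes places with the jar). Origin: centre of its underside; z axis up through the mouth. It holds the six cakes; they slide out only when it is tipped well over 90 degrees (about 2.1 rad)
- cup_rim (a point): centre of the tumbler's mouth, 85 mm above its underside
- cake0: cake of dark blue pigment, a block 18 x 18 x 15 mm, 10 g, in the tumbler at the start. Origin: centre of its underside
- cake1: cake of dark blue pigment, a block 18 x 18 x 15 mm, 10 g, in the tumbler at the start. Origin: centre of its underside
- cake2: cake of dark blue pigment, a block 18 x 18 x 15 mm, 10 g, in the tumbler at the start. Origin: centre of its underside
- cake3: cake of dark blue pigment, a block 18 x 18 x 15 mm, 10 g, in the tumbler at the start. Origin: centre of its underside
- cake4: cake of dark blue pigment, a block 18 x 18 x 15 mm, 10 g, in the tumbler at the start. Origin: centre of its underside
- cake5: cake of dark blue pigment, a block 18 x 18 x 15 mm, 10 g, in the tumbler at the start. Origin: centre of its underside
- jar: bystander: closed jar with a white cap, 66 mm diameter, 110 mm high; origin: centre of its underside. Must not be disturbed
- block_a: bystander: dark wooden printing block, 120 x 80 x 64 mm with a bar grip; origin: centre of its underside. Must not be disturbed
- block_b: bystander: dark wooden printing block, 100 x 70 x 64 mm with a bar grip; origin: centre of its underside. Must not be disturbed
- brush: bystander: hand brush lying on the table; origin under its middle. Must not be disturbed
- bowl: bystander: white ceramic bowl, 110 mm diameter, 45 mm high; origin: centre of its underside. Must not be disturbed
Things that resemble listed ones, but are neither listed nor needed, are in the scene too. What is shaped like the cup but pink is not meant.

How it is judged (in metres and radians):
On the way, in this order (a step that is already met when the one before it is completed fails the run):
1. the tray leans on the fence, tilted up by 30 to 70 degrees (angle between tray's own z axis and vertical between 0.52 and 1.22 rad and contact force between tray and fence above 0.1 N), for 0.2 s.
2. the tray lies flat on the table, right way up (angle between tray's own z axis and vertical above 3 rad and height (world z) of tray below 0.04 m and linear speed of tray below 0.03 m/s), for 0.2 s.
3. the tumbler is held over the tray and tipped (angle between cup's own z axis and vertical above 0.9 rad and height (world z) of cup above 0.05 m and horizontal distance between cup_rim and tray below 0.2 m).
4. all six cakes are in the tray (all of step 2 and x of cake0 in the frame of tray between -0.078 and 0.078 m and y of cake0 in the frame of tray between -0.058 and 0.058 m and z of cake0 in the frame of tray between -0.022 and 0.03 m and x of cake1 in the frame of tray between -0.078 and 0.078 m and y of cake1 in the frame of tray between -0.058 and 0.058 m and z of cake1 in the frame of tray between -0.022 and 0.03 m and x of cake2 in the frame of tray between -0.078 and 0.078 m and y of cake2 in the frame of tray between -0.058 and 0.058 m and z of cake2 in the frame of tray between -0.022 and 0.03 m and x of cake3 in the frame of tray between -0.078 and 0.078 m and y of cake3 in the frame of tray between -0.058 and 0.058 m and z of cake3 in the frame of tray between -0.022 and 0.03 m and x of cake4 in the frame of tray between -0.078 and 0.078 m and y of cake4 in the frame of tray between -0.058 and 0.058 m and z of cake4 in the frame of tray between -0.022 and 0.03 m and x of cake5 in the frame of tray between -0.078 and 0.078 m and y of cake5 in the frame of tray between -0.058 and 0.058 m and z of cake5 in the frame of tray between -0.022 and 0.03 m), for 0.2 s.
At the end, for the whole second after the job is handed in: The tray lies flat on the table right way up (within 8 degrees), at rest; all six cakes are inside its walls; the tumbler stands upright (within 9 degrees) on the table, at rest, its axis at least 80 mm from the tray's centre (all of step 4 and angle between cup's own z axis and vertical below 0.15 rad and height (world z) of cup below 0.006 m and linear speed of cup below 0.03 m/s and horizontal distance between cup and tray above 0.08 m); the robot touches nothing.
It fails at once if a bystander (jar, printing block, brush or bowl) is shifted by more than 30 mm (distance of any of jar, block_a, block_b, brush, bowl from where it was at the start of the episode above 0.03 m).
It fails at once if the tray is lifted off the table and fence (its rim-plane centre rises above 100 mm; standing on end it is at 80 mm) (height (world z) of tray above 0.1 m).
It also fails if it takes over 72 s, if anything falls off the work surface, if the arm or the gripper's body presses on something with over 40 N, if the wrist force passes 120 N, or if a joint passes its speed limit or range.

## Working session

There is one attempt and no reset: what is moved stays moved. The work goes in short steps, Python scripts to look and compute and a tool call to move; the robot and the scene stay as the last step left them, time stands still between calls to the robot, and variables do not carry over. Pictures are saved under pics/ and viewed, at most 10 in all, crops included, and the job is handed in when it is done.

Besides the shell and the picture viewer there is one more tool, called after "Call:" by a JSON object that holds its "fn" and its "kwargs". drive_tool: Moves the arm, as the interface text tells. Its arguments: {"type":"object","properties":{"moves":{"type":"string"},"force":{"type":"number"}},"required":["moves"]}

```bash
mkdir -p pics; cat > h.py <<'E'
import numpy as np, cv2
from rig import r
def snap(cam,fn):
    im=r.snapshot(cam); cv2.imwrite('pics/'+fn,cv2.cvtColor(im,cv2.COLOR_RGB2BGR)); return im
def back(cam,px,z,c=None):
    c=c or r.get_calibration(cam); R=np.array(c['R']);t=np.array(c['t'])
    d=R.T@np.array([(px[0]-c['cx'])/c['fx'],(px[1]-c['cy'])/c['fy'],1]); o=-R.T@t
    return (o+d*(z-o[2])/d[2])
def proj(cam,X,c=None):
    c=c or r.get_calibration(cam); p=np.array(c['R'])@np.array(X,float)+np.array(c['t'])
    return np.array([p[0]/p[2]*c['fx']+c['cx'],p[1]/p[2]*c['fy']+c['cy']])
E
python3 - <<'E'
from h import *
snap('top','t0.png'); snap('side','s0.png')
for c in('top','side'):
  k=r.get_calibration(c); print(c,k)
  for n in('tray','fence','cup','cup_rim','jar','block_a','bowl','brush','cake0'):
    print(n,[(np.round(d['location']).tolist(),round(d['p'],2), back(c,d['location'],0).round().tolist()) for d in r.spot_in(n,c)][:4])
print(r.get_state())
E
```

```text
top {'fx': 465.0382739916498, 'fy': 465.0382739916498, 'cx': 308.9434873504082, 'cy': 187.09198751277614, 'R': array([[-0.0156816 , -0.99946613, -0.02866264],
       [-0.98884025,  0.01974961, -0.14766485],
       [ 0.14815209,  0.02602715, -0.98862204]]), 't': array([  26.28716708,  517.2221153 , 1340.63720859])}
tray [([351.0, 181.0], 0.66, [539.0, -112.0, 0.0])]
fence [([293.0, 180.0], 0.96, [545.0, 67.0, 0.0])]
cup [([184.0, 188.0], 0.76, [529.0, 404.0, 0.0]), ([178.0, 227.0], 0.58, [410.0, 417.0, 0.0])]
cup_rim [([178.0, 191.0], 0.93, [521.0, 420.0, 0.0]), ([181.0, 230.0], 0.83, [400.0, 409.0, 0.0])]
jar [([443.0, 185.0], 0.73, [521.0, -389.0, 0.0])]
block_a [([223.0, 256.0], 0.81, [320.0, 279.0, 0.0]), ([422.0, 131.0], 0.68, [690.0, -332.0, 0.0])]
bowl [([418.0, 254.0], 0.86, [315.0, -303.0, 0.0]), ([296.0, 180.0], 0.72, [546.0, 59.0, 0.0])]
brush [([192.0, 136.0], 0.6, [691.0, 382.0, 0.0])]
cake0 [([420.0, 130.0], 0.67, [694.0, -326.0, 0.0]), ([223.0, 257.0], 0.18, [316.0, 278.0, 0.0])]
side {'fx': 396.96724807308823, 'fy': 396.96724807308823, 'cx': 321.32492488120073, 'cy': 2
[... 989 characters left out ...]
positions': array([ 1.14619303,  0.38288677,  0.04390788,  1.59793164, -0.01789402,
        1.16120065, -0.04991082]), 'joint_velocities': array([ 0.00095483,  0.00100065, -0.00025932,  0.00161988,  0.00038991,
        0.00015059, -0.00139147]), 'tau': array([ 3.02999961e-04, -4.33448946e+01,  1.02296267e+00, -2.49924874e+01,
        1.04071473e-02,  1.75305388e-03,  3.01035220e-05]), 'tool_pos': array([ 208.67044771, -615.57917305,  196.16317516]), 'eef_rot': array([-3.09970219e+00, -5.11100278e-01, -1.02556901e-05]), 'contact_force': array([0.22219664, 0.69049579, 0.64016668]), 'wrist_torque': array([-0.02687278, -0.01516243,  0.01403374]), 'gripper_force': 0.0, 'width': 0.997630936395873}
```

View pics/t0.png

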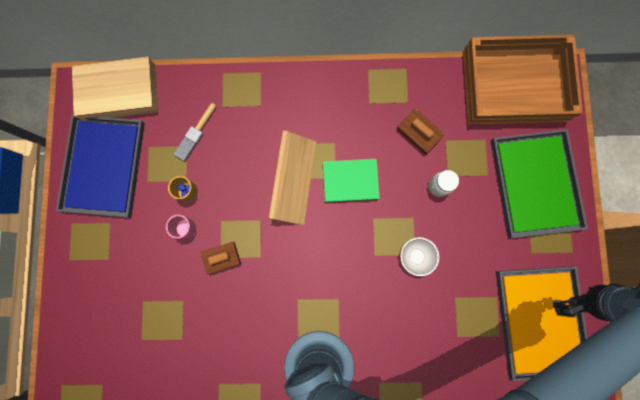

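View pics/s0.png

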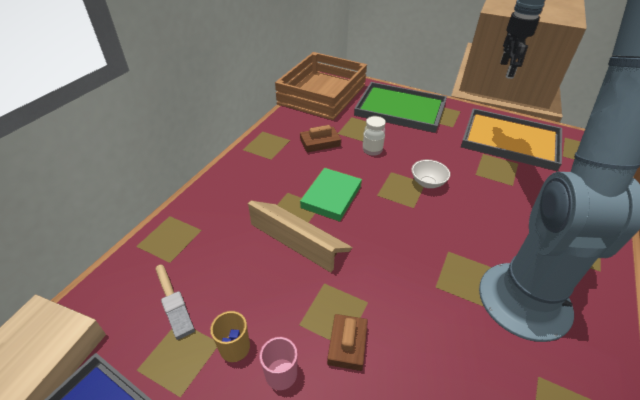

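The top view shows the green tray at (351,181) and the fence at (293,180), with its low face to the right. Two things could be the tumbler: the brass cup with blue cakes at (180,188), and the pink one at (178,227). The brass one at (180,188) matches the description. Next I fit silhouettes in both cameras.

```bash
cat > fit.py <<'E'
from h import *
from scipy.optimize import minimize
def mask(im,px,lo,hi,rad):
    hsv=cv2.cvtColor(im,cv2.COLOR_RGB2HSV); m=cv2.inRange(hsv,np.array(lo),np.array(hi))
    z=np.zeros_like(m); cv2.circle(z,tuple(int(v) for v in px),rad,255,-1); m&=z
    m=cv2.morphologyEx(m,cv2.MORPH_CLOSE,np.ones((5,5)))
    n,l,s,_=cv2.connectedComponentsWithStats(m); 
    return (l==1+np.argmax(s[1:,4])).astype(np.uint8)
def fit(pts,views,x0):
    def cost(p):
        c,s=np.cos(p[2]),np.sin(p[2]); P=pts@np.array([[c,s,0],[-s,c,0],[0,0,1]])+[p[0],p[1],0]; e=0
        for cam,m in views:
            h=cv2.convexHull((np.array([proj(cam,q,C[cam]) for q in P])*16).round().astype(np.int32))
            z=np.zeros_like(m); cv2.fillConvexPoly(z,h,1,shift=4); e+=1-(z&m).sum()/(z|m).sum()
        return e
    b=None
    for k in range(3):
        o=minimize(cost,x0 if b is None else b.x,method='Nelder-Mead',options=dict(initial_simplex=(x0 if b is None else b.x)+np.array([[0,0,0],[20,0,0],[0,20,0],[0,0,.15]])/(k+1)))
        b=o if b is None or o.fun<b.fun else b
    return b.x,b.fun/len(views)
C={c:r.get_calibration(c) for c in('top','side')}
box=lambda a,b,h:np.array([[x,y,z] for x in(-a/2,a/2) for y in(-b/2,b/2) for z in(0,h)])
T=box(160,120,28)
F=np.array([[x,y,z] for y in(-130,130) for x,z in((-86,0),(0,80),(12,80),(12,0))])
a=np.arange(0,6.28,.3)
K=np.array([[R*np.cos(t),R*np.sin(t),z] for t in a for R,z in((31,0),(34,85))])
E
python3 - <<'E'
from fit import *
I={c:cv2.cvtColor(cv2.imread('pics/%s0.png'%c[0]),cv2.COLOR_BGR2RGB) for c in C}
def go(n,P,px,lo,hi,rad,x0):
    v=[(c,mask(I[c],px[c],lo,hi,rad[c])) for c in C]
    print(n,[int(m.sum()) for _,m in v],*fit(P,v,np.array(x0)))
    for c,m in v: print(c,*fit(P,[(c,m)],np.array(x0)))
go('tray',T,dict(top=(351,181),side=(331,195)),(50,100,60),(90,255,255),dict(top=45,side=50),(540,-110,1.57))
go('fence',F,dict(top=(293,180),side=(297,234)),(8,60,70),(24,190,255),dict(top=58,side=62),(550,80,1.57))
go('cup',K,dict(top=(180,188),side=(231,336)),(14,100,40),(28,255,255),dict(top=18,side=32),(515,395,0))
t=cv2.resize(cv2.imread('pics/t0.png')[140:250,130:400],None,fx=2.9,fy=2.9)
cv2.imwrite('pics/c0.png',t)
E
```

```text
tray [2162, 1946] [ 540.44197195 -107.22786598    1.63180706] 0.06012433915883758
top [ 540.6441891  -107.49969543    1.60912028] 0.050921861281826186
side [ 540.88523097 -107.48250599    1.63685469] 0.0676258992805755
fence [3636, 3524] [553.58366988  99.02972429   1.39557018] 0.16863252367814724
top [552.25345687  99.73284372   1.39118418] 0.1634022001609874
side [554.73234295  98.00391918   1.40349818] 0.1726734803657881
cup [562, 1641] [5.21676629e+02 3.93523438e+02 9.00406110e-02] 0.29563852373853733
top [5.21985087e+02 3.93994662e+02 5.75277062e-02] 0.32386363636363635
side [5.20305350e+02 3.93280571e+02 1.69393028e-01] 0.25816818425281196
```

View pics/c0.png

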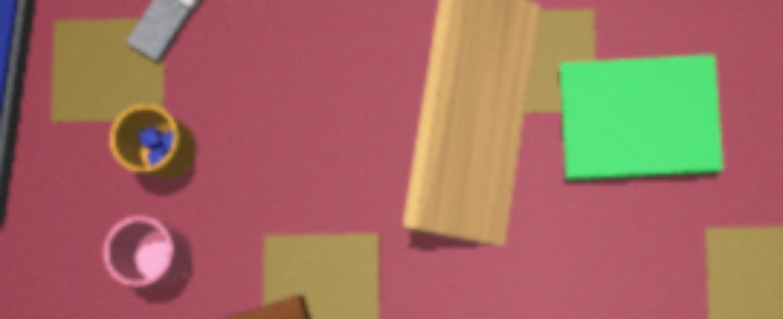

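The crop confirms the brass cup with blue cakes at top-image (180,188). The pink look-alike is at (178,227). I'm moving to the pre-push pose behind the tray, squared to the fence.

Call:
{"fn": "drive_tool", "kwargs": {"moves": "70 20 27 0 0 0 4;70 22 27 0 0 0 4.5;70 22 27 0 0 0 4.5;70 22 27 0 0 0 4.5;70 22 27 0 0 0 4.5;70 22 27 0 0 0 4.5;70 22 27 0 0 0 4.5;70 22 27 0 0 0 4.5;70 22 27 0 0 0 4.5;70 22 27 0 0 0 4.5;70 22 27 0 0 0 4.5;70 22 27 0 0 0 4.5;70 22 27 0 0 0 4.5;70 22 27 0 0 0 3;70 10 3 0 0 0 0;70 0 0 0 0 0 0"}}

```text
time_s: 3.0
tool_pos: [525.3, -234.7, 196.0]
eef_rot: [2.41, 2.015, -0.001]
contact_force: [0.7, -0.5, 0.6]
width: 0.817
gripper_force: 0.0
```

Call:
{"fn": "drive_tool", "kwargs": {"moves": "70 0 0 -26 0 0 0;70 0 0 -28 0 0 0;70 0 0 -28 0 0 0;70 0 0 -28 0 0 0;70 0 0 -28 0 0 0;70 0 0 -28 0 0 0;70 0 0 -18 0 0 0;70 0 0 -7 0 0 0;70 0 0 0 0 0 0"}}

```text
time_s: 4.12
tool_pos: [524.6, -235.2, 5.2]
eef_rot: [2.412, 2.013, -0.0]
contact_force: [1.2, 0.2, 0.3]
width: 0.82
gripper_force: 0.0
```

```bash
python3 - <<'E'
from h import *
im=snap('side','s1.png'); cv2.imwrite('pics/s1c.png',cv2.resize(cv2.imread('pics/s1.png')[90:300,200:480],None,fx=2.6,fy=2.6))
E
```

```text
(no output)
```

View pics/s1c.png

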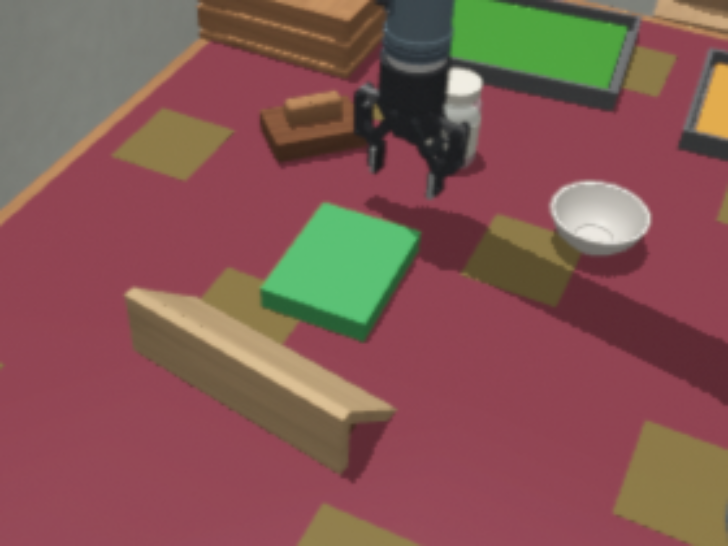

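Call:
{"fn": "drive_tool", "kwargs": {"moves": "70 2.1 12 0 0 0 0;70 2.1 12 0 0 0 0;70 2.1 12 0 0 0 0;70 1.6 9 0 0 0 0;70 1.6 9 0 0 0 0;70 1.6 9 0 0 0 0;70 1.6 9 0 0 0 0;70 1.6 9 0 0 0 0;70 1.6 9 0 0 0 0;70 1.6 9 0 0 0 0;70 0 0 0 0 0 0"}}

```text
time_s: 5.55
tool_pos: [542.5, -134.2, 5.2]
eef_rot: [-2.409, -2.016, -0.001]
contact_force: [-0.1, 0.4, -0.3]
width: 0.818
gripper_force: 0.0
```

```bash
python3 - <<'E'
from h import *
a=snap('side','s2.png');b=snap('top','t2.png')
A=cv2.imread('pics/s2.png')[120:290,220:420];B=cv2.imread('pics/t2.png')[110:280,240:420]
cv2.imwrite('pics/c2.png',cv2.resize(np.hstack([A,B]),None,fx=2.1,fy=2.1))
E
```

```text
(no output)
```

View pics/c2.png

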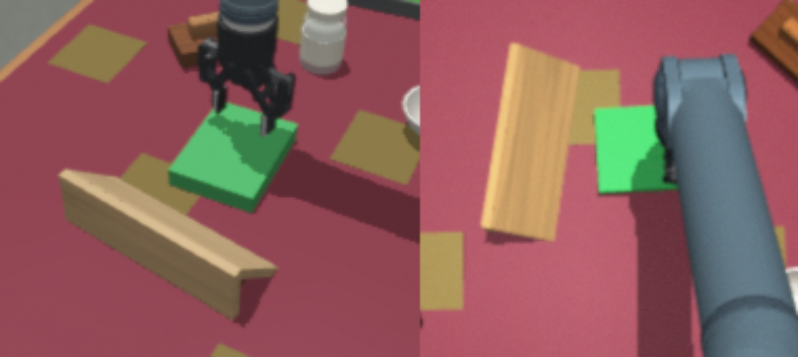

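```bash
python3 - <<'E'
from fit import *
for z in (5,15,40): print(z,[proj('side',np.array([542.5,-134.2,z])+s*np.array([-.985,.174,0])) .round(1).tolist() for s in(-42,0,42)], ((proj('side',[542.5,-134.2,z])-[220,120])*2.1).round())
for p in ([220,98],[268,130]):print(np.array(p)/2.1+[220,120], back('side',np.array(p)/2.1+[220,120],18),back('side',np.array(p)/2.1+[220,120],40))
I=cv2.cvtColor(cv2.imread('pics/s2.png'),cv2.COLOR_BGR2RGB)
m=mask(I,(331,195),(50,100,60),(90,255,255),50); print(m.sum(),fit(T,[('side',m)],np.array((540,-107,1.6))))
E
```

```text
5 [[323.3, 183.6], [334.8, 189.4], [346.7, 195.4]] [241. 146.]
15 [[323.4, 181.0], [334.9, 186.9], [346.9, 192.9]] [241. 140.]
40 [[323.5, 174.5], [335.3, 180.4], [347.4, 186.3]] [242. 127.]
[324.76190476 166.66666667] [ 608.70189506 -200.33972543   18.        ] [ 596.89059229 -175.75327743   40.        ]
[347.61904762 181.9047619 ] [ 517.59669266 -168.22919396   18.        ] [ 508.4022954  -144.56508875   40.        ]
1881 (array([ 542.08875868, -106.23213252,    1.6119439 ]), np.float64(0.09999999999999998))
```

```bash
python3 - <<'E'
from h import *
from scipy.spatial.transform import Rotation as R
for z in (5,20,40,60): print(z,[proj('side',np.array([524.6,-235.2,z])+s*np.array([-.985,.174,0])).round(1).tolist() for s in(-40,40)])
s=r.get_state(); print(s['tool_pos'],s['eef_rot'],s['joint_positions'],s['contact_force'])
k=r.get_calibration('wrist'); Rk=np.array(k['R']); print('cam pos',-Rk.T@np.array(k['t']),'in tool:',R.from_rotvec(s['eef_rot']).inv().apply(-Rk.T@np.array(k['t'])-s['tool_pos']))
snap('wrist','w2.png')
print(r.spot_in('tray','wrist'))
E
```

```text
5 [[343.5, 166.7], [365.2, 176.9]]
20 [[343.8, 162.9], [365.7, 173.1]]
40 [[344.1, 157.7], [366.3, 167.9]]
60 [[344.5, 152.5], [366.9, 162.6]]
[ 542.14421491 -135.73115465    5.14625593] [ 2.41118438e+00  2.01374606e+00 -4.13594163e-04] [ 0.46288135  0.48788677 -0.34632982  1.93339971  0.23369648  0.75906095
 -0.19588801] [0.14029871 0.01919855 0.39573421]
cam pos [555.74086521 -64.04919036 182.24460608] in tool: [  72.9105529     0.58896028 -177.11776571]
[{'location': [300.7, 150.9], 'p': 0.63}]
```

View pics/w2.png

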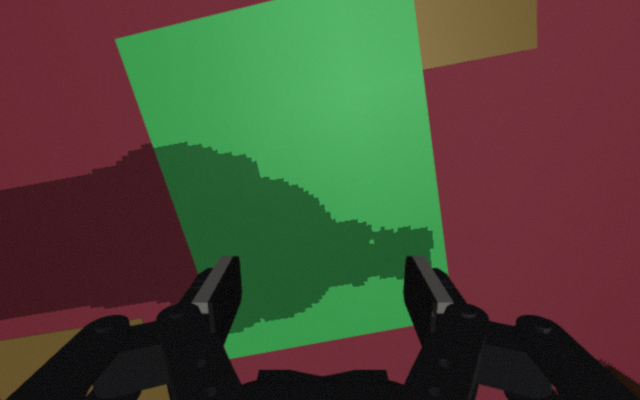

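```bash
python3 - <<'E'
from h import *
k=r.get_calibration('wrist');print(k['fx'],k['fy'],k['cx'],k['cy']); w=r.get_state()['width']*85.4;print(w)
# tips lower front corner pixels
R=np.array(k['R']);o=-R.T@np.array(k['t'])
d=k['fx']*w/(410-236.)
print('depth',d); 
p=np.array([(323-k['cx'])/k['fx']*d,(258-k['cy'])/k['fy']*d,d]); print('tip mid world',R.T@p+o)
for px in([118,40],[232,358],[415,0],[448,275]): print(back('wrist',px,28).round(1))
X=lambda cam,a: None
# triangulate tips side+wrist for left/right
E
```

```text
351.2720392654369 351.2720392654369 322.14234106283095 201.1343467397619
70.19336893603482
depth 141.70671177627656
tip mid world [ 544.85282442 -126.78423842   53.29363448]
[478.6 -29.3  28. ]
[ 484.8 -187.8   28. ]
[597.8 -36.3  28. ]
[ 601.4 -158.9   28. ]
```

The wrist view shows the open fingertips, at about (236,258) and (410,258), hovering at z≈50 over the unmoved tray. The real tips therefore sit about 45 mm above the reported TCP. I'm backing off and lowering until the table is felt.

Call:
{"fn": "drive_tool", "kwargs": {"moves": "70 -3.4 -19.8 0 0 0 0;70 -3.4 -19.8 0 0 0 0;70 -3.4 -19.8 0 0 0 0;70 -3.4 -19.8 0 0 0 0;70 -3.4 -19.8 0 0 0 0;70 0 0 -8 0 0 0;70 0 0 -8 0 0 0;70 0 0 -6 0 0 0;70 0 0 -4 0 0 0;70 0 0 -3 0 0 0;70 0 0 0 0 0 0"}}

```text
time_s: 7.12
tool_pos: [525.1, -234.3, -24.0]
eef_rot: [-2.411, -2.014, 0.0]
contact_force: [0.3, -0.6, 0.0]
width: 0.822
gripper_force: 0.0
```

```bash
python3 - <<'E'
from h import *
A=snap('side','s3.png');B=snap('wrist','w3.png')
A=cv2.imread('pics/s3.png')[120:220,270:430];B=cv2.imread('pics/w3.png')[150:400,120:520]
cv2.imwrite('pics/c3.png',np.vstack([cv2.resize(A,(480,300)),cv2.resize(B,(480,300))]))
E
```

```text
(no output)
```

View pics/c3.png

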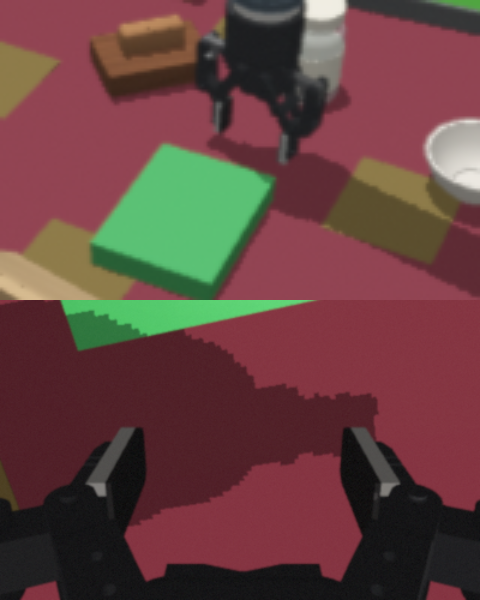

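Call:
{"fn": "drive_tool", "kwargs": {"moves": "70 0 0 -4 0 0 0;70 0 0 -4 0 0 0;70 0 0 -3 0 0 0;70 0 0 0 0 0 0"}}

```text
time_s: 7.72
tool_pos: [524.8, -234.4, -35.3]
eef_rot: [-2.411, -2.013, 0.001]
contact_force: [-0.7, -0.3, -0.5]
width: 0.822
gripper_force: 0.0
```

Call:
{"fn": "drive_tool", "kwargs": {"moves": "70 0 0 -2 0 0 0;70 0 0 -2 0 0 0;70 0 0 0 0 0 0"}}

```text
time_s: 8.1
tool_pos: [525.0, -234.5, -39.0]
eef_rot: [-2.411, -2.013, 0.0]
contact_force: [-0.2, -0.9, -0.2]
width: 0.819
gripper_force: 0.0
```

Call:
{"fn": "drive_tool", "kwargs": {"moves": "70 0 0 -2 0 0 0;70 0 0 -2 0 0 0;70 0 0 0 0 0 0"}}

```text
time_s: 8.48
tool_pos: [525.4, -234.7, -42.6]
eef_rot: [2.411, 2.013, 0.0]
contact_force: [0.7, 0.4, 2.7]
width: 0.819
gripper_force: 0.8
```

Table contact came at reported z≈-42, so at this opening the tip height is the reported z plus 42. I'm raising 8 mm and pushing.

Call:
{"fn": "drive_tool", "kwargs": {"moves": "70 0 0 6 0 0 0;70 0 0 2 0 0 0;70 2.1 12 0 0 0 0;70 1.6 9 0 0 0 0;70 1.6 9 0 0 0 0;70 1.6 9 0 0 0 0;70 1.6 9 0 0 0 0;70 1.6 9 0 0 0 0;70 1.6 9 0 0 0 0;70 1.6 9 0 0 0 0;70 1.6 9 0 0 0 0;70 1.6 9 0 0 0 0"}}

```text
time_s: 9.98
tool_pos: [539.9, -145.4, -35.0]
eef_rot: [2.411, 2.012, -0.009]
contact_force: [-2.2, -9.8, 2.0]
width: 0.819
gripper_force: 4.3
```

```bash
python3 - <<'E'
from fit import *
I=snap('side','s4.png'); m=mask(I,(320,212),(50,100,60),(90,255,255),60); print(m.sum(),fit(T,[('side',m)],np.array((543,-70,1.45))))
E
```

```text
2056 (array([570.41859924, -62.66742349,   1.35262396]), np.float64(0.0846702317290553))
```

Call:
{"fn": "drive_tool", "kwargs": {"moves": "70 1.4 8 0 0 0 0;70 1.4 8 0 0 0 0;70 1.4 8 0 0 0 0;70 1.4 8 0 0 0 0;70 1.4 8 0 0 0 0;70 1.4 8 0 0 0 0;70 1.4 8 0 0 0 0"}}

```text
time_s: 10.9
tool_pos: [551.1, -84.8, -35.2]
eef_rot: [-2.411, -2.013, 0.001]
contact_force: [0.2, -3.5, -3.3]
width: 0.82
gripper_force: 1.7
```

```bash
python3 - <<'E'
from h import *
A=snap('side','s5.png');B=snap('wrist','w5.png')
A=cv2.imread('pics/s5.png')[140:280,220:420];B=cv2.imread('pics/w5.png')
cv2.imwrite('pics/c5.png',np.vstack([cv2.resize(A,(480,336)),cv2.resize(B,(416,260),interpolation=3) if 0 else cv2.resize(B,(480,260))]))
E
```

```text
(no output)
```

View pics/c5.png

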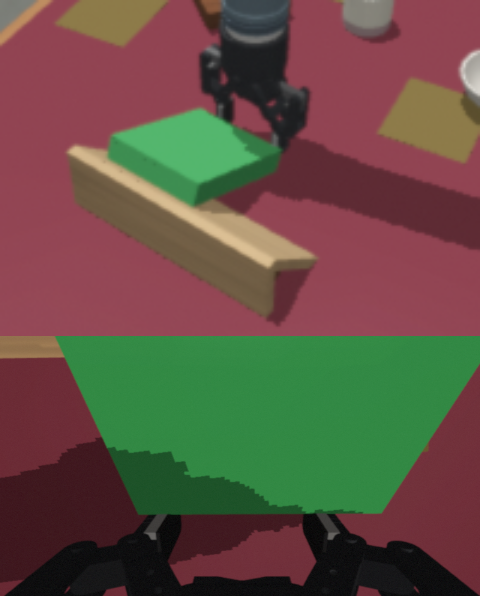

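Call:
{"fn": "drive_tool", "kwargs": {"moves": "70 1.4 7.7 0 0 0 0;70 1.4 7.7 0 0 0 0;70 1.4 7.7 0 0 0 0;70 1.4 7.7 0 0 0 0;70 1.4 7.7 0 0 0 0;70 1.4 7.7 0 0 0 0;70 1.4 7.7 0 0 0 0;70 1.2 6.5 0 0 0 0;70 0 0 0 0 0 0"}}

```text
time_s: 12.12
tool_pos: [562.9, -23.6, -34.6]
eef_rot: [-2.41, -2.015, -0.002]
contact_force: [-0.9, -0.4, -0.2]
width: 0.825
gripper_force: 0.2
```

```bash
cat >> fit.py <<'E'
Fo=np.array([553.5,99]);fx=np.array([.174,.985]);fy=np.array([-.985,.174])
def fw(x,y,z): return np.array([*(Fo+x*fx+y*fy),z])
def lean(views,x0):  # p: lower edge mid x, y (fence), yaw rel. fence, tilt
    def P(p):
        c,s=np.cos(p[2]),np.sin(p[2]);ct,st=np.cos(p[3]),np.sin(p[3]);o=[]
        for u in(0,160):
            for v in(-60,60):
                for w in(0,28):
                    a=u*ct-w*st; z=u*st+w*ct
                    o.append(fw(p[0]+a*c-v*s,p[1]+a*s+v*c,z))
        return o
    def cost(p):
        e=0
        for cam,m in views:
            h=cv2.convexHull((np.array([proj(cam,q,C[cam]) for q in P(p)])*16).round().astype(np.int32))
            z=np.zeros_like(m); cv2.fillConvexPoly(z,h,1,shift=4); e+=1-(z&m).sum()/(z|m).sum()
        return e
    b=None
    for k in range(3):
        x=np.array(x0,float) if b is None else b.x
        b=minimize(cost,x,method='Nelder-Mead',options=dict(maxiter=400,initial_simplex=x+np.vstack([np.zeros(4),np.diag([20,20,.1,.15])])/(k+1)))
    return b.x.round(2),b.fun/len(views)
E
python3 - <<'E'
from fit import *
I=snap('side','s6.png'); m=mask(I,(305,212),(50,100,60),(90,255,255),70); print(m.sum(),lean([('side',m)],(-90,-40,0,.75)))
E
```

```text
1353 (array([-8.973e+01, -4.477e+01,  5.000e-02,  7.200e-01]), np.float64(0.03807471264367812))
```

Call:
{"fn": "drive_tool", "kwargs": {"moves": "70 0.4 2 0 0 0 0;70 0.4 2 0 0 0 0;70 0 0 0 0 0 0;70 0 0 0 0 0 0;70 -2 -12 0 0 0 0;70 -3 -19 0 0 0 0;70 -3 -19 0 0 0 0;70 0 0 25 0 0 0;70 0 0 30 0 0 0;70 0 0 30 0 0 0;70 0 0 30 0 0 0;70 0 0 30 0 0 0;70 0 0 30 0 0 0;70 0 0 20 0 0 0;70 0 0 0 0 0 0"}}

```text
time_s: 14.05
tool_pos: [556.7, -72.5, 162.1]
eef_rot: [2.41, 2.01, 0.005]
contact_force: [0.1, -0.3, 0.1]
width: 0.816
gripper_force: 0.0
```

```bash
python3 - <<'E'
from fit import *
I=snap('side','s7.png'); m=mask(I,(305,212),(50,100,60),(90,255,255),70); J=snap('top','t7.png'); n=mask(J,(310,180),(50,100,60),(90,255,255),60)
print(m.sum(),lean([('side',m)],(-90,-40,0,.75)), n.sum())
E
```

```text
1330 (array([-8.888e+01, -4.425e+01,  5.000e-02,  7.300e-01]), np.float64(0.03938730853391681)) 2033
```

Call:
{"fn": "drive_tool", "kwargs": {"moves": "70 5.5 24.7 0 0 0 0;70 5.5 24.7 0 0 0 0;70 5.5 24.7 0 0 0 0;70 5.5 24.7 0 0 0 0;70 5.5 24.7 0 0 0 0;70 5.5 24.7 0 0 0 0;70 5.5 24.7 0 0 0 0;70 5.5 24.7 0 0 0 0;70 5.5 24.7 0 0 0 0;70 5.5 24.7 0 0 0 0;70 5 25 0 0 0 0;70 0 0 0 -6.9 1.22 0;70 0 0 0 -6.9 1.22 0;70 0 0 0 -6.9 1.22 0;70 0 0 0 -6.9 1.22 0;70 0 0 0 -6.9 1.22 0;70 0 0 0 0 0 0"}}

```text
time_s: 16.27
tool_pos: [612.3, 203.6, 155.1]
eef_rot: [2.047, 1.723, -0.654]
contact_force: [0.3, 0.2, 0.2]
width: 0.817
gripper_force: 0.0
```

```bash
cat >> fit.py <<'E'
from scipy.spatial.transform import Rotation as Ro
def tip(off=42):
    s=r.get_state(); k=r.get_calibration('wrist'); R=np.array(k['R']); o=-R.T@np.array(k['t'])
    T_=Ro.from_rotvec(s['eef_rot']); w=T_.apply([0,0,-off])+s['tool_pos']
    f=lambda X:(np.array([(X[:2]-Fo)@fx,(X[:2]-Fo)@fy,X[2]])).round(1)
    print('tool',f(s['tool_pos']),'axis',T_.as_matrix()[:,2].round(3),'tip(tool-offset)',f(w),'tip(z bias)',f(s['tool_pos']+[0,0,off]),'cam in tool',T_.inv().apply(o-s['tool_pos']).round(1))
    # tip from camera: fixed in cam frame, from calibration with tool down at z: cam in tool [72.9,.6,-177.1] and tip at -42
    print('tip(cam)',f(o+T_.apply(np.array([0,0,-off])-np.array([72.9,.6,-177.1]))))
E
python3 -c "
from fit import *
tip()"
```

```text
tool [113.2 -39.8 155.1] axis [-0.104 -0.566 -0.818] tip(tool-offset) [137.4 -39.9 189.4] tip(z bias) [113.2 -39.8 197.1] cam in tool [  73.5    0.6 -176.6]
tip(cam) [137.6 -39.9 188.7]
```

Call:
{"fn": "drive_tool", "kwargs": {"moves": "70 -1 -11.4 -20 0 0 0;70 -1 -11.4 -20 0 0 0;70 -1 -11.4 -20 0 0 0;70 -1 -11.4 -20 0 0 0;70 -1 -11.4 -19 0 0 0;70 -1.3 -7.5 0 0 0 0;70 -1.3 -7.5 0 0 0 0;70 -1.3 -7.5 0 0 0 0;70 -1.3 -7.5 0 0 0 0;70 0 0 0 0 0 0"}}

```text
time_s: 17.52
tool_pos: [605.4, 112.8, 61.7]
eef_rot: [2.054, 1.712, -0.645]
contact_force: [0.7, -0.3, -0.2]
width: 0.818
gripper_force: 0.0
```

```bash
python3 -c "
from fit import *
tip(); I=snap('side','s8.png'); m=mask(I,(305,212),(50,100,60),(90,255,255),70);print(m.sum(),lean([('side',m)],(-90,-40,0,.75)))
snap('wrist','w8.png')
L=-87;prev=None
for i in range(0,14):
    th=np.radians(43+47*i/12); al=np.radians(max(0,35*(1-i/12)))
    d=np.array([-np.sin(al),-np.cos(al)]);n=np.array([-np.cos(al),np.sin(al)])
    t=np.array([L+160*np.cos(th),160*np.sin(th)])+57*d-11*n
    print(i,t.round(1), None if prev is None else np.round([*(t-prev)[0]*fx,(t-prev)[1]],1)); prev=t
"
```

```text
tool [ 22.6 -48.7  61.7] axis [-0.1   -0.566 -0.819] tip(tool-offset) [ 46.8 -48.7  96.1] tip(z bias) [ 22.6 -48.7 103.7] cam in tool [  73.5    0.6 -176.6]
tip(cam) [ 46.9 -48.6  95.3]
1331 (array([-8.900e+01, -4.428e+01,  5.000e-02,  7.300e-01]), np.float64(0.037226277372262806))
0 [ 6.3 56.1] None
1 [ 1.3 62.7] [-0.9 -4.9  6.6]
2 [-4.1 68.9] [-0.9 -5.4  6.2]
3 [-10.   74.7] [-1.  -5.8  5.8]
4 [-16.3  80. ] [-1.1 -6.2  5.3]
5 [-22.9  84.8] [-1.2 -6.5  4.8]
6 [-29.8  89.1] [-1.2 -6.8  4.3]
7 [-37.1  92.8] [-1.3 -7.1  3.8]
8 [-44.5  96. ] [-1.3 -7.4  3.2]
9 [-52.2  98.6] [-1.3 -7.6  2.6]
10 [-60.  100.7] [-1.4 -7.7  2. ]
11 [-68.  102.1] [-1.4 -7.8  1.5]
12 [-76. 103.] [-1.4 -7.9  0.9]
13 [-86.9 102.6] [ -1.9 -10.8  -0.4]
```

Call:
{"fn": "drive_tool", "kwargs": {"moves": "70 -0.9 -5.3 -1.8 0 0 0;70 -0.9 -5.3 -1.8 0 0 0;70 -1 -5.4 -2 0 0 0;70 -0.9 -4.9 6.6 2.87 -0.5 0;70 -0.9 -5.4 6.2 2.87 -0.5 0;70 -1 -5.8 5.8 2.87 -0.5 0;70 -1.1 -6.2 5.3 2.87 -0.5 0"}}

```text
time_s: 18.5
tool_pos: [598.0, 75.5, 79.5]
eef_rot: [2.184, 1.825, -0.449]
contact_force: [-0.3, 0.2, -0.1]
width: 0.817
gripper_force: 0.3
```

```bash
python3 -c "
from fit import *
tip(); I=snap('side','s9.png'); m=mask(I,(305,212),(50,100,60),(90,255,255),80);print(m.sum(),lean([('side',m)],(-90,-45,0,1)))
"
```

```text
tool [-15.4 -47.9  79.5] axis [-0.07  -0.389 -0.919] tip(tool-offset) [  1.2 -47.9 118.1] tip(z bias) [-15.4 -47.9 121.5] cam in tool [  73.2    0.6 -176.7]
tip(cam) [  1.4 -47.9 117.5]
556 (array([-9.165e+01, -2.708e+01, -4.000e-02,  9.900e-01]), np.float64(0.45964566929133854))
```

```bash
python3 -c "
from h import *
snap('wrist','w9.png')
A=cv2.imread('pics/s9.png')[130:290,210:410];B=cv2.imread('pics/w9.png')
cv2.imwrite('pics/c9.png',np.hstack([cv2.resize(A,(400,320)),cv2.resize(B,(400,320))]))"
```

```text
(no output)
```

View pics/c9.png

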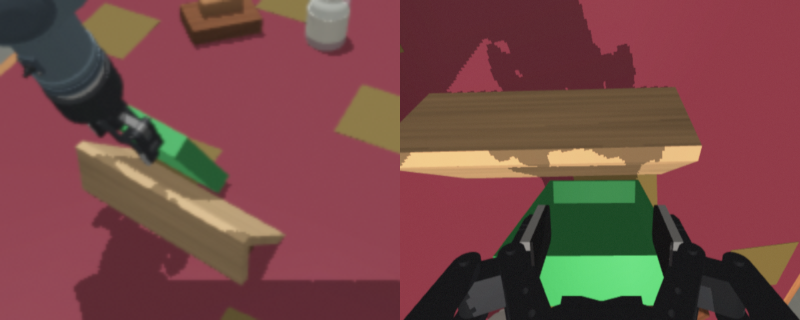

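The tray is on its way up: the wrist view shows its open side hooked between the fingers at about (590,240), and the side view shows it steeper than the fence at about (190,150). I'm continuing the arc to vertical and past it.

Call:
{"fn": "drive_tool", "kwargs": {"moves": "70 -1.2 -6.5 4.8 2.87 -0.5 0;70 -1.2 -6.8 4.3 2.87 -0.5 0;70 -1.3 -7.1 3.8 2.87 -0.5 0;70 -1.3 -7.4 3.2 2.87 -0.5 0;70 -1.3 -7.6 2.6 2.87 -0.5 0;70 -1.4 -7.7 2 2.87 -0.5 0;70 -1.4 -7.8 1.5 2.87 -0.5 0;70 -1.4 -7.9 0.9 2.87 -0.5 0;70 -1 -6 2 0 0 0;70 -1 -6 2 0 0 0;70 -1 -6 2 0 0 0"}}

```text
time_s: 19.98
tool_pos: [584.9, -0.1, 108.7]
eef_rot: [-2.408, -2.017, 0.003]
contact_force: [0.1, 0.2, 0.3]
width: 0.823
gripper_force: 0.0
```

```bash
python3 -c "
from fit import *
tip(); I=snap('side','s10.png'); hsv=cv2.cvtColor(I,cv2.COLOR_RGB2HSV); m=cv2.inRange(hsv,(50,100,40),(90,255,255)); m[:140]=0;ys,xs=np.nonzero(m);print(len(xs),xs.min(),xs.max(),ys.min(),ys.max())
m=mask(I,(315,200),(50,100,40),(90,255,255),80);print(m.sum(),lean([('side',m)],(-90,-45,0,1.57)))
"
```

```text
tool [-92.2 -48.2 108.7] axis [-0.002 -0.001 -1.   ] tip(tool-offset) [-92.1 -48.2 150.7] tip(z bias) [-92.2 -48.2 150.7] cam in tool [  72.9    0.6 -177.1]
tip(cam) [-92.1 -48.2 150.7]
1967 293 358 166 218
1967 (array([-120.72,    4.86,    0.  ,    1.58]), np.float64(0.3673774784885896))
```

```bash
python3 -c "
from fit import *
I=cv2.cvtColor(cv2.imread('pics/s10.png'),cv2.COLOR_BGR2RGB)
m=mask(I,(320,195),(50,100,30),(90,255,255),80);print(m.sum(),fit(T,[('side',m)],np.array((545,-100,1.4))))
J=snap('top','t10.png');n=mask(J,(345,180),(50,100,30),(90,255,255),60);print(n.sum(),fit(T,[('top',n)],np.array((545,-100,1.4))))
cv2.imwrite('pics/c10.png',np.hstack([cv2.resize(cv2.imread('pics/s10.png')[130:290,230:430],(400,320)),cv2.resize(cv2.imread('pics/t10.png')[100:260,250:450],(400,320))]))"
```

```text
1967 (array([ 560.52997251, -110.51195624,    1.37068109]), np.float64(0.060649474689589256))
1137 (array([ 554.99613404, -124.78368865,    1.38654722]), np.float64(0.4984561093956771))
```

View pics/c10.png

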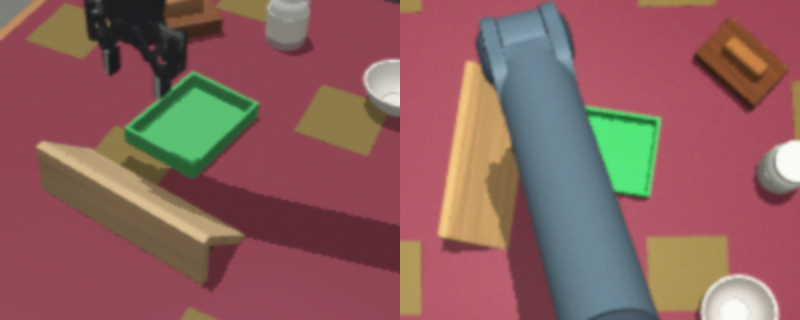

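The tray is right way up: side crop (190,125), top crop (625,150), fitted centre (560,-110), yaw 1.37. Next is the brass cup. I'll raise, go towards (521,375), and test a sideways tilt up high.

Call:
{"fn": "drive_tool", "kwargs": {"moves": "70 0 4 20 0 0 0;80 0 4 26 0 0 2.5;80 0 4 26 0 0 2.5;80 0 4 26 0 0 2.5;85 -5 29 0 0 0 2.5;85 -5.5 30 0 0 0 0;85 -5.5 30 0 0 0 0;85 -5.5 30 0 0 0 0;85 -5.5 30 0 0 0 0;85 -5.5 30 0 0 0 0;85 -5.5 30 0 0 0 0;85 -5.5 30 0 0 0 0;85 -5.5 30 0 0 0 0;85 -5.5 30 0 0 0 0;85 -5.5 30 0 0 0 0;85 -5 30 0 0 0 0;85 0 0 0 -5 0 0;85 0 0 0 -6 0 0;85 0 0 0 -6 0 0;85 0 0 0 -6 0 0"}}

```text
time_s: 22.58
tool_pos: [517.5, 376.0, 206.4]
eef_rot: [2.0, 1.998, -0.411]
contact_force: [0.8, 0.6, 0.7]
width: 0.995
gripper_force: 0.0
```

```bash
python3 -c "
from fit import *
s=r.get_state();print(s['joint_positions'].round(2)); print(Ro.from_rotvec(s['eef_rot']).as_matrix().round(3))
print(np.array([T.sum()*0+0]))
for c in('side',):
  I=snap(c,'s11.png')
  for n in('cup','cup_rim','jar','brush','block_a'): print(n,[(np.round(d['location']).tolist(),round(d['p'],2)) for d in r.spot_in(n,c)][:3])
  m=mask(I,(231,336),(14,100,40),(28,255,255),32);print(m.sum(),fit(K,[(c,m)],np.array((521,393,0.))))
"
```

```text
[-0.48  0.62 -0.54  1.36  0.52  1.6  -1.07]
[[ 0.001  1.    -0.001]
 [ 0.919 -0.001 -0.394]
 [-0.394 -0.001 -0.919]]
[0.]
cup [([276.0, 362.0], 0.78), ([230.0, 333.0], 0.63)]
cup_rim [([230.0, 336.0], 0.61), ([280.0, 362.0], 0.57)]
jar [([374.0, 135.0], 0.75)]
brush [([177.0, 309.0], 0.59)]
block_a [([320.0, 138.0], 0.75), ([348.0, 342.0], 0.69), ([295.0, 238.0], 0.51)]
1673 (array([5.20354480e+02, 3.93528053e+02, 2.18259308e-01]), np.float64(0.24049276914836637))
```

Call:
{"fn": "drive_tool", "kwargs": {"moves": "85 0 0 0 -6 0 0;85 0 0 0 -6 0 0;85 0 0 0 -6 0 0;85 0 0 0 -6 0 0;85 0 0 0 -6 0 0;85 0 0 0 -6 0 0;85 0 0 0 -6 0 0;85 0 0 0 -5 0 0;85 0 0 0 0 0 0"}}

```text
time_s: 24.0
tool_pos: [520.0, 367.6, 194.6]
eef_rot: [1.507, 1.499, -1.008]
contact_force: [-0.8, -0.8, 0.3]
width: 0.994
gripper_force: 0.0
```

```bash
python3 -c "
from fit import *
s=r.get_state();print(s['joint_positions'].round(2)); print(Ro.from_rotvec(s['eef_rot']).as_matrix().round(3)); tip(45)
"
```

```text
[-1.3   1.12  0.7   1.04  0.21  1.96 -0.65]
[[-0.005  1.    -0.016]
 [ 0.392 -0.013 -0.92 ]
 [-0.92  -0.011 -0.392]]
tool [258.7  79.7 194.6] axis [-0.016 -0.92  -0.392] tip(tool-offset) [299.6  86.2 212.2] tip(z bias) [258.7  79.7 239.6] cam in tool [  74.1    0.4 -176.4]
tip(cam) [299.4  86.4 210.8]
```

Call:
{"fn": "drive_tool", "kwargs": {"moves": "85 0.5 4 -12 0 0 0;85 0.5 2 -18 0 0 0;85 0 0 -18 0 0 0;85 0 0 -18 0 0 0;85 0 0 -18 0 0 0;85 0 0 0 0 0 0"}}

```text
time_s: 24.75
tool_pos: [520.6, 373.2, 110.9]
eef_rot: [1.51, 1.506, -1.01]
contact_force: [-1.0, -0.5, -0.6]
width: 0.992
gripper_force: 0.0
```

```bash
python3 -c "
from fit import *
s=r.get_state();print(s['joint_positions'].round(2)); print(Ro.from_rotvec(s['eef_rot']).as_matrix().round(3))
"
```

```text
[-1.28  1.22  0.67  1.01  0.16  1.91 -0.72]
[[-0.01   1.    -0.019]
 [ 0.397 -0.014 -0.918]
 [-0.918 -0.016 -0.396]]
```

Call:
{"fn": "drive_tool", "kwargs": {"moves": "85 0 0 -18 0 0 0;85 0 0 -18 0 0 0;85 0 0 -18 0 0 0;85 0 0 -14 0 0 0;85 0 0 -6 0 0 0;85 0 0 0 0 0 0"}}

```text
time_s: 25.5
tool_pos: [521.5, 373.9, 39.0]
eef_rot: [1.512, 1.505, -1.006]
contact_force: [0.6, 0.1, 0.9]
width: 0.993
gripper_force: 0.0
```

Call:
{"fn": "drive_tool", "kwargs": {"moves": "85 0 -8 0 0 0 0;85 0 -8 0 0 0 0;85 0 -8 0 0 0 0;85 0 -5 0 0 0 0;85 0 0 0 0 0 0"}}

```text
time_s: 26.12
tool_pos: [521.6, 344.4, 39.7]
eef_rot: [1.513, 1.505, -1.006]
contact_force: [-0.3, 0.2, 0.6]
width: 0.996
gripper_force: 0.0
```

```bash
python3 -c "
from fit import *
I=snap('wrist','w12.png')
hsv=cv2.cvtColor(I,cv2.COLOR_RGB2HSV)
for n,lo,hi in(('blue',(110,120,40),(128,255,255)),('brass',(14,110,40),(28,255,255)),('dark',(0,0,0),(180,255,45))):
    m=cv2.inRange(hsv,np.array(lo),np.array(hi)); ys,xs=np.nonzero(m); print(n,len(xs),np.percentile(xs,[1,50,99]),np.percentile(ys,[1,50,99]))
for n in('cup','cup_rim','cake0'): print(n,[(np.round(d['location']).tolist(),round(d['p'],2),back('wrist',d['location'],85).round()) for d in r.spot_in(n,'wrist')][:3])
S=snap('side','s12.png'); m=mask(S,(231,336),(14,100,40),(28,255,255),32);print(m.sum())
print(r.get_state()['joint_positions'].round(2))
"
```

```text
Traceback (most recent call last):
IndexError: index 0 is out of bounds for axis 0 with size 0
```

No cup push was felt, so I'm closing the fingers gently. The resulting width will tell whether it's grasped.

Call:
{"fn": "drive_tool", "kwargs": {"moves": "60 0 0 0 0 0 0;55 0 0 0 0 0 0;55 0 0 0 0 0 0;55 0 0 0 0 0 0;55 0 0 0 0 0 0;55 0 0 0 0 0 0", "force": 35}}

```text
time_s: 26.92
tool_pos: [521.5, 345.4, 39.7]
eef_rot: [1.512, 1.506, -1.005]
contact_force: [-3.0, 0.9, 3.2]
width: 0.759
gripper_force: 38.1
```

```bash
python3 -c "
from fit import *
I=snap('wrist','w13.png')
for n in('cup','cup_rim','cake0'): print(n,[(np.round(d['location']).tolist(),round(d['p'],2),back('wrist',d['location'],85).round()) for d in r.spot_in(n,'wrist')][:3])
print(r.get_state()['joint_positions'].round(2), proj('wrist',[521,393.5,85]))
"
```

```text
cup [([55.0, 233.0], 0.94, array([2767., 3430.,   85.]))]
cup_rim [([57.0, 235.0], 0.72, array([3491., 4383.,   85.]))]
cake0 []
[-1.27  1.28  0.65  1.08  0.13  1.8  -0.77] [316.28880559 352.54852855]
```

Call:
{"fn": "drive_tool", "kwargs": {"moves": "55 0 0 12 0 0 0;55 0 0 20 0 0 0;55 0 0 25 0 0 0;55 0 0 25 0 0 0;55 0 0 25 0 0 0;55 0 0 25 0 0 0;55 0 0 15 0 0 0;55 2 -20 0 0 0 0;55 2 -22 0 0 0 0;55 2 -22 0 0 0 0;55 2 -22 0 0 0 0;55 2 -22 0 0 0 0;55 2 -22 0 0 0 0;55 2 -22 0 0 0 0;55 2 -22 0 0 0 0"}}

```text
time_s: 29.0
tool_pos: [537.4, 170.5, 186.4]
eef_rot: [1.512, 1.507, -1.006]
contact_force: [0.0, -0.4, -1.9]
width: 0.757
gripper_force: 38.6
```

```bash
python3 -c "
from fit import *
s=r.get_state();print(s['joint_positions'].round(2)); print(Ro.from_rotvec(s['eef_rot']).as_matrix().round(3))
I=snap('side','s14.png')
for n in('cup','cup_rim','cake0'): print(n,[(np.round(d['location']).tolist(),round(d['p'],2)) for d in r.spot_in(n,'side')][:3])
print(proj('side',s['tool_pos']-54*Ro.from_rotvec(s['eef_rot']).as_matrix()[:,2]))
"
```

```text
[-1.3   0.94  0.77  1.51  0.31  1.61 -0.64]
[[-0.007  1.    -0.017]
 [ 0.399 -0.013 -0.917]
 [-0.917 -0.014 -0.399]]
cup [([275.0, 360.0], 0.86), ([260.0, 209.0], 0.69)]
cup_rim [([262.0, 208.0], 0.97), ([279.0, 362.0], 0.91)]
cake0 []
[263.76942528 220.28608523]
```

Call:
{"fn": "drive_tool", "kwargs": {"moves": "55 1.5 -22 0 0 0 0;55 1.5 -23 0 0 0 0;55 1.5 -23 0 0 0 0;55 1.5 -23 0 0 0 0;55 1.5 -23 0 0 0 0;55 1.5 -23 0 0 0 0;55 1.5 -23 0 0 0 0;55 1.5 -23 0 0 0 0;55 1.5 -23 0 0 0 0;55 1.5 -23 0 0 0 0;55 1.5 -23 0 0 0 0;55 1.5 -23 0 0 0 0;55 1.5 -23 0 0 0 0;55 1.5 -23 0 0 0 0;55 1 -19 0 0 0 0;55 0 0 -20 0 0 0;55 0 0 -20 0 0 0;55 0 0 0 0 0 0"}}

```text
time_s: 31.45
tool_pos: [559.2, -167.0, 143.3]
eef_rot: [1.508, 1.511, -1.008]
contact_force: [-0.1, 0.2, -0.9]
width: 0.76
gripper_force: 39.0
```

```bash
python3 -c "
from fit import *
s=r.get_state();print(s['joint_positions'].round(2)); print(Ro.from_rotvec(s['eef_rot']).as_matrix().round(3))
J=snap('side','s15.png'); K2=snap('top','t15.png')
m=mask(J,(331,200),(50,100,30),(90,255,255),80);print(m.sum(),fit(T,[('side',m)],np.array((560,-110,1.37))))
"
```

```text
[-1.04  0.88  0.89  1.92  0.54  1.04 -0.62]
[[-0.012  1.    -0.016]
 [ 0.399 -0.01  -0.917]
 [-0.917 -0.018 -0.399]]
1933 (array([ 558.72048251, -110.27834516,    1.42304424]), np.float64(0.07526366251198469))
```

Call:
{"fn": "drive_tool", "kwargs": {"moves": "55 0 0 -15 0 -9.2 -4;55 0 0 -15 0 -9.2 -4;55 0 0 -14 0 -9.2 -4;55 0 0 -10 0 -9.2 -4;55 0 0 0 0 0 0"}}

```text
time_s: 32.17
tool_pos: [560.1, -168.0, 92.3]
eef_rot: [1.846, 0.861, -0.574]
contact_force: [0.2, 0.0, -1.0]
width: 0.759
gripper_force: 39.1
```

```bash
python3 -c "
from fit import *
s=r.get_state();print(s['joint_positions'].round(2)); print(Ro.from_rotvec(s['eef_rot']).as_matrix().round(3))
"
```

```text
[-1.1   1.07  0.98  1.92  0.33  0.92 -1.22]
[[ 0.637  0.771 -0.011]
 [ 0.308 -0.268 -0.913]
 [-0.707  0.578 -0.408]]
```

Positive roll eats into joint 7's range, so I'm rolling the other way and pouring.

Call:
{"fn": "drive_tool", "kwargs": {"moves": "55 -3 0 0 0 9.2 4;55 -3 0 0 0 9.2 4;55 -3 0 0 0 9.2 4;55 -3 0 0 0 9.2 4;55 0 0 0 0 9.2 4;55 0 0 0 0 9.2 4;55 0 0 0 0 9.2 4;55 0 0 0 0 9.2 4;55 0 0 0 0 9.2 4;55 0 0 -2 0 9.2 4;55 0 0 -2 0 9.2 4;55 0 0 -3 0 9.2 4;55 0 0 -3 0 9.2 4"}}

```text
time_s: 33.8
tool_pos: [548.7, -169.2, 83.7]
eef_rot: [0.025, -2.605, 1.74]
contact_force: [-0.0, -0.2, -1.0]
width: 0.757
gripper_force: 38.8
```

```bash
python3 -c "
from fit import *
s=r.get_state();print(s['joint_positions'].round(2)); print(Ro.from_rotvec(s['eef_rot']).as_matrix().round(3)); tip(54)
"
```

```text
[-0.79  0.82  0.52  1.93  0.8   1.12  0.66]
[[-1.    -0.018  0.002]
 [-0.008  0.383 -0.924]
 [ 0.016 -0.924 -0.383]]
tool [-265.   -42.    83.7] axis [ 0.002 -0.924 -0.383] tip(tool-offset) [-215.9  -33.2  104.4] tip(z bias) [-265.   -42.   137.7] cam in tool [ 7.370e+01  1.000e-01 -1.763e+02]
tip(cam) [-216.9  -32.6  104.6]
```

Call:
{"fn": "drive_tool", "kwargs": {"moves": "55 0 0 -2 0 9.5 4;55 0 0 -2 0 9.5 4;55 0 0 -2 0 9.5 4;55 0 0 0 0 9.5 4;55 0 0 0 0 9.5 4;55 0 0 0 0 9.5 4;55 0 0 0 0 9.5 4;55 0 0 0 0 9.5 4;55 0 0 0 0 0 0;55 0 0 0 0 0 0;55 0 0 0 0 0 0;55 0 0 0 0 0 0"}}

```text
time_s: 35.3
tool_pos: [547.7, -168.8, 76.5]
eef_rot: [1.423, -1.6, 1.069]
contact_force: [-0.1, 0.2, -1.2]
width: 0.76
gripper_force: 39.1
```

```bash
cat >> fit.py <<'E'
def blues(cam):
    I=snap(cam,'b_%s_%.2f.png'%(cam,r.get_state()['time_s'])); h=cv2.cvtColor(I,cv2.COLOR_RGB2HSV); m=cv2.inRange(h,np.array((105,110,40)),np.array((130,255,255)))
    n,l,s,c=cv2.connectedComponentsWithStats(m)
    return [(c[i].round(1).tolist(),int(s[i,4]),back(cam,c[i],15).round().tolist()) for i in range(1,n) if s[i,4]>=4]
E
python3 -c "
from fit import *
s=r.get_state();print(s['joint_positions'].round(2)); print(Ro.from_rotvec(s['eef_rot']).as_matrix().round(3))
for c in('side','top'): print(c,blues(c))
"
```

```text
[-0.6   0.77  0.29  1.93  0.94  1.23  1.99]
[[-0.12  -0.993  0.006]
 [-0.385  0.041 -0.922]
 [ 0.915 -0.113 -0.387]]
side [([322.1, 195.7], 157, [559.0, -83.0, 15.0]), ([96.8, 388.4], 1240, [693.0, 580.0, 15.0])]
top [([101.0, 166.2], 5266, [599.0, 657.0, 15.0]), ([9.4, 180.5], 1247, [560.0, 941.0, 15.0]), ([341.8, 166.2], 8, [583.0, -83.0, 15.0]), ([341.7, 175.3], 15, [555.0, -82.0, 15.0])]
```

Call:
{"fn": "drive_tool", "kwargs": {"moves": "55 0 0 8 -7 0 0;55 0 0 8 -7 0 0;55 0 0 0 0 5 2;55 0 0 4 0 -5 -2;55 0 0 -4 0 5 2;55 0 0 4 0 -5 -2;55 0 0 0 0 0 0;55 0 0 0 0 0 0"}}

```text
time_s: 36.4
tool_pos: [547.7, -168.8, 96.2]
eef_rot: [1.261, -1.413, 1.218]
contact_force: [0.0, -0.5, -2.1]
width: 0.76
gripper_force: 39.1
```

Call:
{"fn": "drive_tool", "kwargs": {"moves": "55 0 0 16 0 0 0;55 0 0 20 0 0 0;55 0 0 20 0 0 0;55 0 0 20 0 0 0;55 0 0 20 0 0 0;55 0 0 0 0 0 0"}}

```text
time_s: 37.15
tool_pos: [547.9, -169.2, 194.4]
eef_rot: [1.258, -1.418, 1.22]
contact_force: [0.9, 0.0, -2.5]
width: 0.758
gripper_force: 39.1
```

```bash
python3 -c "
from fit import *
s=r.get_state();print(s['joint_positions'].round(2)); print(Ro.from_rotvec(s['eef_rot']).as_matrix().round(3))
for c in('side','top','wrist'): print(c,blues(c))
print([d for d in r.spot_in('cake0','side')])
J=cv2.cvtColor(cv2.imread(sorted(__import__('glob').glob('pics/b_side*'))[-1]),cv2.COLOR_BGR2RGB)
m=mask(J,(331,200),(50,100,30),(90,255,255),80);print(m.sum(),fit(T,[('side',m)],np.array((560,-110,1.37))))
"
```

```text
[-0.7   0.72  0.37  1.92  1.01  1.46  2.03]
[[-0.123 -0.992  0.005]
 [-0.153  0.014 -0.988]
 [ 0.981 -0.122 -0.154]]
side [([320.7, 195.3], 179, [563.0, -83.0, 15.0]), ([96.8, 388.4], 1240, [693.0, 580.0, 15.0])]
top [([101.0, 166.3], 5267, [599.0, 657.0, 15.0]), ([9.4, 180.5], 1246, [560.0, 941.0, 15.0]), ([341.3, 169.4], 51, [573.0, -81.0, 15.0]), ([338.8, 181.3], 21, [537.0, -73.0, 15.0])]
wrist []
[{'location': [311.2, 193.6], 'p': 0.48}, {'location': [320.0, 200.8], 'p': 0.46}, {'location': [326.3, 201.2], 'p': 0.36}]
1753 (array([ 560.27502993, -109.40695335,    1.38219011]), np.float64(0.16164514586322332))
```

Call:
{"fn": "drive_tool", "kwargs": {"moves": "55 0 0 0 0.05 -10 -1.56;55 0 0 0 0.05 -10 -1.56;55 -7 -3 0 0.05 -10 -1.56;55 -7 -3 0 0.05 -10 -1.56;55 -7 -3 0 0.05 -10 -1.56;55 -7 -3 0 0.05 -10 -1.56;55 -7 -3 0 0.05 -10 -1.56;55 -7 -3 0 0.05 -10 -1.56;55 -7 -3 0 0.05 -10 -1.56;55 -7 -3 0 0.05 -10 -1.56;55 -7 -3 0 0.05 -10 -1.56;55 -7 -3 0 0.05 -10 -1.56;55 -7 -3 0 0.05 -10 -1.56;55 -7 -3 0 0.05 -10 -1.56;55 -7 -3 0 0.05 -10 -1.56;55 -7 -3 0 0.05 -10 -1.56;55 -7 -3 0 0.05 -10 -1.56;55 -8 -3 0 7 0 0;55 0 -3 0 7 0 0;55 0 0 0 0 0 0"}}

```text
time_s: 39.85
tool_pos: [433.9, -221.0, 193.1]
eef_rot: [1.489, 1.513, -0.998]
contact_force: [-0.3, -0.1, -1.7]
width: 0.756
gripper_force: 39.1
```

```bash
python3 -c "
from fit import *
s=r.get_state();print(s['joint_positions'].round(2)); Rn=Ro.from_rotvec(s['eef_rot']); Rg=Ro.from_rotvec([1.512,1.506,-1.005]); print('err deg',np.degrees((Rg*Rn.inv()).as_rotvec()).round(1))
for c in('side','top'): print(c,blues(c))
I=cv2.imread(sorted(__import__('glob').glob('pics/b_side*'))[-1]); g=I[183:212,298:345]; h=cv2.cvtColor(g,cv2.COLOR_BGR2HSV)
for y in range(g.shape[0]): print(''.join(' .:-=+*#%@'[min(9,int(h[y,x,2])//22)] if 105<=h[y,x,0]<=130 and h[y,x,1]>90 else '_' for x in range(g.shape[1])))
"
```

```text
[-1.11  0.52  0.88  2.25  0.84  1.09 -0.83]
err deg [ 0.4  0.  -1.2]
side [([320.8, 195.3], 182, [563.0, -83.0, 15.0]), ([96.8, 388.4], 1241, [693.0, 580.0, 15.0])]
top [([101.0, 166.2], 5269, [599.0, 657.0, 15.0]), ([9.4, 180.5], 1247, [560.0, 941.0, 15.0]), ([341.8, 174.2], 152, [559.0, -82.0, 15.0])]
_______________________________________________
_______________________________________________
_______________________________________________
_______________________________________________
_______________________________________________
_______________________________________________
_______________________*###*___________________
______________##_____######*___________________
_____________####___##*###**___________________
____________*###*+_*#*+==+++___________________
____________**#*+=+*+*+-----+*##_______________
____________-=+=-+*#**=-----=+###______________
____________----=*###*+-----+*##*______________
____________----=**###*=___-=+***______________
______________--_-=+**+____+*##*=______________
_________________------____*###*=______________
__________________-----___*####*_______________
___________________---____***#*=_______________
__________________________===++________________
___________________________----________________
___________________________----________________
____________________________--_________________
_______________________________________________
_______________________________________________
_______________________________________________
_______________________________________________
_______________________________________________
_______________________________________________
_______________________________________________
```

Call:
{"fn": "drive_tool", "kwargs": {"moves": "55 0 0 -15 0.4 0 -1.2;55 0 0 -20 0 0 0;55 0 0 -20 0 0 0;55 0 0 -20 0 0 0;55 0 0 -20 0 0 0;55 0 0 -20 0 0 0;55 0 0 -18 0 0 0;55 0 0 -10 0 0 0;55 0 0 -5 0 0 0;55 0 0 -2 0 0 0;55 0 0 0 0 0 0"}}

```text
time_s: 41.32
tool_pos: [434.7, -219.9, 42.6]
eef_rot: [1.507, 1.507, -1.007]
contact_force: [0.1, 1.5, -1.3]
width: 0.761
gripper_force: 39.1
```

```bash
python3 -c "
from fit import *
s=r.get_state();print(s['joint_positions'].round(2)); Rn=Ro.from_rotvec(s['eef_rot']); Rg=Ro.from_rotvec([1.512,1.506,-1.005]); print('err deg',np.degrees((Rg*Rn.inv()).as_rotvec()).round(1),s['tool_pos'])
print('top',blues('top'))
I=cv2.imread(sorted(__import__('glob').glob('pics/b_top*'))[-1]); g=I[155:195,325:385]; h=cv2.cvtColor(g,cv2.COLOR_BGR2HSV)
for y in range(g.shape[0]): print(''.join(' .:-=+*#%@'[min(9,int(h[y,x,2])//22)] if 105<=h[y,x,0]<=130 and h[y,x,1]>90 else ('g' if 50<h[y,x,0]<90 else '_') for x in range(g.shape[1])))
"
```

```text
[-0.96  0.9   0.69  2.2   0.72  0.86 -1.01]
err deg [ 0.2 -0.1 -0.2] [ 434.72218638 -219.89184842   42.64124868]
top [([101.0, 166.3], 5268, [599.0, 657.0, 15.0]), ([9.4, 180.5], 1247, [560.0, 941.0, 15.0]), ([341.8, 174.1], 150, [559.0, -82.0, 15.0])]
__ggggggggggggggggggggggggggggggg___________________________
__gggggggggggggggggggggggggggggggggggg______________________
__gggggggggggggggggggggggggggggggggggggggggggg______________
__gggggggggggggggggggggggggggggggggggggggggggggggggg________
_gggggggggggggggggggggggggggggggggggggggggggggggggggggg_____
_gggggggggggggggggggggggggggggggggggggggggggggggggggggg_____
_gggggggggggggggggggggggggggggggggggggggggggggggggggggg_____
_gggggggggggggggggggggggggggggggggggggggggggggggggggggg_____
_ggggggggggggg%%#__gggggggggggggggggggggggggggggggggggg_____
_ggggggggggggg%%%%%gggggggggggggggggggggggggggggggggggg_____
ggggggggggggg_@@@@#ggggggggggggggggggggggggggggggggggg______
ggggggggggggg_%%@@#ggggggggggggggggggggggggggggggggggg______
ggggggggggggg_+*##_ggggggggggggggggggggggggggggggggggg______
gggggggggggggg___*_ggggggggggggggggggggggggggggggggggg
[... 892 characters left out ...]
ggggggggggggggggggggg________
gggggggggggggggggggggggggggggggggggggggggggggggggggg________
gggggggggggggggggggggggggggggggggggggggggggggggggggg________
ggggggggggggggggggggggggggggggggggggggggggggggggggg_________
ggggggggggggggggggggggggggggggggggggggggggggggggggg_________
ggggggggggggggggggggggggggggggggggggggggggggggggggg_________
gggggggggggggggggggggggg____ggggggggggggggggggggggg_________
gggggggggggggggggggggg_____________gggggggggggggggg_________
__gggggggggggggggggggg__________________ggggggggggg_________
________ggggggggggggggg_g___gg__________ggggggggggg_________
______________ggggggggg____ggggggggg____gggggggggg__________
______________________g____ggggggggggg__gggggggggg__________
```

All six cakes can be told apart in the tray. Now I'm seating the cup and releasing it.

Call:
{"fn": "drive_tool", "kwargs": {"moves": "55 0 0 -1.5 0 0 0;55 0 0 -1.2 0 0 0;55 0 0 0 0 0 0;62 0 0 0 0 0 0;70 0 0 0 0 0 0;80 0 0 0 0 0 0;85 0 0 0 0 0 0;85 0 0 0 0 0 0;85 0 0 0 0 0 0"}}

```text
time_s: 42.5
tool_pos: [434.6, -219.9, 39.7]
eef_rot: [1.507, 1.508, -1.007]
contact_force: [-0.6, -0.0, 0.2]
width: 0.996
gripper_force: 0.0
```

Call:
{"fn": "drive_tool", "kwargs": {"moves": "85 0 8 1 0 0 0;85 0 14 4 0 0 0;85 0 18 6 0 0 0;85 0 18 8 0 0 0;85 0 10 20 0 0 0;85 0 0 25 0 0 0;85 0 0 25 0 0 0;85 0 0 25 0 0 0;85 0 0 25 0 0 0;85 0 0 0 0 0 0"}}

```text
time_s: 43.75
tool_pos: [435.4, -150.7, 179.4]
eef_rot: [1.509, 1.509, -1.003]
contact_force: [0.4, -1.3, -0.7]
width: 0.994
gripper_force: 0.0
```

```bash
python3 -c "
from fit import *
print(r.get_state()['joint_positions'].round(2))
for c in('side','top'):
  print(c,[b for b in blues(c) if b[0][0]>250])
  print([(d['location'],round(d['p'],2)) for d in r.spot_in('cup',c)+r.spot_in('cup_rim',c)], proj(c,[435,-170,40]))
I=cv2.cvtColor(cv2.imread(sorted(__import__('glob').glob('pics/b_side*'))[-1]),cv2.COLOR_BGR2RGB)
p=proj('side',[435,-170,40]); m=mask(I,p,(14,100,40),(28,255,255),30);print(m.sum(),fit(K,[('side',m)],np.array((435,-170,0.))))
"
```

```text
[-1.14  0.55  0.78  2.18  0.72  1.19 -0.85]
side []
[([376.6, 184.0], 0.81), ([274.3, 361.4], 0.81), ([297.8, 235.4], 0.58), ([379.2, 184.4], 0.87), ([280.6, 363.2], 0.62)] [374.92757816 184.6314975 ]
top [([342.2, 172.8], 127, [563.0, -84.0, 15.0])]
[([375.6, 212.9], 0.89), ([294.5, 163.8], 0.69), ([177.7, 227.7], 0.62), ([179.4, 228.9], 0.95), ([376.3, 210.7], 0.71), ([294.1, 164.9], 0.31)] [373.25361939 213.67743909]
1095 (array([ 4.23025455e+02, -1.66708904e+02,  6.29339271e-02]), np.float64(0.386963696369637))
```

Call:
{"fn": "drive_tool", "kwargs": {"moves": "85 0 20 20 0 0 0;85 0 25 25 0 0 0;85 0 25 25 0 0 0;85 0 25 25 0 0 0;85 0 25 25 0 0 0;85 0 0 0 0 0 0"}}

```text
time_s: 44.8
tool_pos: [436.1, -29.4, 298.9]
eef_rot: [1.505, 1.51, -1.002]
contact_force: [-0.1, -1.4, -0.0]
width: 0.999
gripper_force: 0.0
```

```bash
python3 -c "
from fit import *
for c in('side','top'):
  print(c,[b for b in blues(c) if b[0][0]>250])
I=cv2.cvtColor(cv2.imread(sorted(__import__('glob').glob('pics/b_side*'))[-1]),cv2.COLOR_BGR2RGB)
p=proj('side',[435,-170,40]); m=mask(I,p,(12,80,30),(30,255,255),24);print(m.sum(),fit(K,[('side',m)],np.array((435,-170,0.))))
h=cv2.cvtColor(I[160:212,350:402],cv2.COLOR_RGB2HSV)
for y in range(0,52): print(''.join('#' if 12<=h[y,x,0]<=30 and h[y,x,1]>80 else '.' for x in range(52)))
P=np.array([proj('side',k+[435,-170,0]) for k in K])-[350,160]; print(P.min(0),P.max(0))
"
```

```text
side [([320.8, 195.3], 182, [563.0, -83.0, 15.0])]
top [([341.8, 174.0], 149, [559.0, -82.0, 15.0])]
1022 (array([ 4.31285079e+02, -1.75370876e+02,  1.00911743e-01]), np.float64(0.22967863894139884))
....................................................
....................................................
....................................................
....................................................
....................................................
.....................############...................
...................################.................
..................###################...............
.................#####################..............
.................######################.............
................########################............
................########################............
................#########################...........
................#############################.......
................#################################...
................####################################
................####################################
[... 1207 characters left out ...]
############
.....................###########.........###########
.......................######...............########
...............................................#####
..................................................##
....................................................
....................................................
....................................................
....................................................
....................................................
....................................................
....................................................
....................................................
[12.81056225  4.69944729] [39.00397278 42.36882138]
```

```bash
python3 -c "
from rig import r
print(r.job_done())"
```

```text
the job is handed in; nothing more can be done
None
```

I handed the job in at about 45 s of the 72 s: the tray was turned over against the fence and lies flat right way up, all six cakes are in it, and the empty brass tumbler stands upright about 140 mm from the tray's centre. No verdict came back, I confirmed the end state only by camera, and I did not re-measure the jar, printing blocks, brush and bowl, though nothing came near them.

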